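# Clamp a half bottle into its cradle

## Task

Push the half bottle that lies on the wooden cradle's rails along them, neck first, until its mouth rests against the end stop. Then lock it there: with the fingertips, push the clamp's lever over past centre so that it snaps to its other side and the hold-down arm presses on the bottle. This is done by pushing alone: lift and carry nothing, and leave the loose corks, bungs and stopper standing about where they are.

Things in the scene. Friction and masses are not known exactly. Their poses are not given: they have to be found in the camera images.
- cradle: Fixed wooden bottle cradle. Origin on the counter; x points away from the robot, y along the bottle, neck end at +y (the robot's left). Base board 18 mm tall, x -130 to +70, y -195 to +175 mm. Two round wooden rails 16 mm thick, y -185 to +53 mm, at x = +-30 mm, tops 40 mm above the counter, carry the bottle with its axis over x = 0, 62 mm above the counter.
- stop_face (a point): Centre of the rubber face (at cradle y = +150 mm) of the end stop, a wooden block 70 mm wide and 102 mm tall across the neck end of the cradle; 62.5 mm above the counter, on the bottle's axis line. Its axes are the cradle's: -y points from the stop along the rails to the bottle's base.
- bottle_tip (a point): Centre of the mouth end (foil top) of the bottle, on the bottle's axis; 30 to 70 mm from the stop face at the start, touching it when home. The neck is about 30 mm thick here. Its z axis points out of the mouth.
- bottle_base (a point): Centre of the flat base of the bottle, 260 mm from its mouth: the face to push. Dark green half bottle, body 69 mm in diameter, 0.5 to 0.8 kg, lying on the rails with its axis level, 62 mm above the counter; slides with roughly 3 to 10 N.
- clamp_lever (a joint): Clamp lever angle in rad: 0 = open (leans 0.6 rad from upright to the cradle's -x, towards the robot), 0.6 = upright, the dead centre, 1.2 = locked (leans 0.6 rad to +x, over the bottle). A spring snaps it to the nearer end; at the open end the push needed at the grip is about 5 N, falling to nothing at the centre.
- lever_grip (a point): Point in the lever's round black rubber grip (24 mm thick), 110 mm from the pivot; the lever ends 122 mm from it and the grip starts 52 mm from it. 196 mm above the counter when open or locked, 215 mm when upright.
- clamp_pivot (a point): Pivot of the clamp lever, on the robot's side of the bottle's body at cradle x = -85, y = -30 mm, 105 mm above the counter; the lever swings about the cradle's y axis. It lies between two upright steel cheeks, 42 mm apart over all, 34 mm deep (x), 120 mm tall.
- hold_down: Steel hold-down arm of the clamp, 92 mm long, with a rubber pad under its end; origin at the clamp's pivot. It reaches towards the cradle's +x: raised steeply (about 60 deg) over the bottle while the lever is open, level with its pad on the bottle's body when locked. A linkage drives it with the lever.
- mushroom_cork: Used mushroom-shaped cork, 33 mm wide, 48 mm tall, loose, standing or lying on the counter in front of the cradle. Bystander, to be left alone. Origin at the centre of its underside.
- stopper: Grey metal bottle stopper with two small wings, 33x47x38 mm tall, loose, standing or lying on the counter in front of the cradle. Bystander, to be left alone. Origin at the centre of its underside.
- bung: Tapered round cork bung, 50 mm wide, 35 mm tall, loose, standing or lying on the counter behind the cradle. Bystander, to be left alone. Origin at the centre of its underside.
- bung_b: Second tapered round cork bung, 50 mm wide, 35 mm tall, loose, standing or lying to the left. Bystander, to be left alone. Origin at the centre of its underside.

How it is judged:
By the outcome, as a careful person would: the job done as asked, in the order asked, and still so for the second after the job is handed in, with the robot touching nothing.
It also fails if it takes over 42 s, if anything falls off the work surface, if the arm or the gripper's body presses on something with over 40 N, if the wrist force passes 120 N, or if a joint passes its speed limit or range.

## Robot

A 7-joint arm with a two-finger parallel gripper is mounted at the origin on a cart in front of the work surface, level with it; the furniture and walls round the work are solid. World frame = base frame: x ahead of the robot, y to its left, z up, the work surface at z = 0. Lengths are in m, angles in rad, forces in N, time in s.
With the tool pointing down it reaches from about 0.4 to 0.85 m from the base axis. Payload 4.5 kg.
Tool frame: the origin (TCP) lies at the very end of the fingers, on their centre line; the grasp point (between the pads) lies 19 mm behind it; z points along the fingers, y is the line along which they close (so a half turn about z gives the same grasp; the last joint's range is limited). The gripper opens to 88 mm and grips with 3 to 60 N. Pads are 18 mm wide; open, the fingers measure 123 mm over their backs; the gripper's body (75 mm by 187 mm) begins 45 mm behind the grasp point.
Start: joints at [1.213, 0.689, -0.195, 1.565, 0.157, 0.902, -0.215], TCP at [0.239, -0.578, 0.239] pointing down, gripper open.
Joint ranges: [-3.01, 3.01], [-0.46, 2.08], [-1.47, 1.51], [0.13, 2.56], [-1, 4.14], [0.04, 2.09], [-2.66, 2.66]. Speed limits (rad/s): [2.57, 2.57, 3.14, 3.14, 3.14, 3.14, 3.14].

## Interface

Orientations are given as a unit quaternion [x, y, z, w].
In Python, from plant import r, eyes, nets gives the robot as it stands.
- The arm moves only by the shell command python3 -m pendant 'ROWS' [FORCE]. ROWS is JSON, a list of rows, each an object of numbers: "claw": the opening, from 0 (shut) to 1 (fully open); "dx", "dy", "dz": the shift along the world's x, y, z in mm; "twist": the turn about the world's z in rad. In form: [{"claw": .., "dx": .., "dy": .., "dz": .., "twist": ..}, ...]. A call has 1 to 8 rows; each row is the pose to reach, as a shift and turn from the pose commanded when the call began; what a row does not reach only later rows make up. A row lasts 1/10 s, in which the tool goes at most 50 mm and 8.59 degrees, less where a joint would pass 70% of its speed; a pose out of reach is approached as far as the arm can. A call with a gripper value outside its range is refused whole. The fingers move at their own pace and stop on an object; FORCE is the grip in N (left out, the last holds). Time passes only in rows, so rows that repeat a pose let the fingers close. It gives the time, the measured TCP pose, the force, the opening and the grip force at its end, in the units of the state.
- r.get_state(): the state, without advancing time (a new reading comes with each control period).
- eyes.snapshot(name): name is "scene" or "top"; returns (picture, depth): 480x640x3 uint8, blue, green, red; 480x640 float32, m along the optical axis (not along the pixel's ray), 0 where there is no reading.
- eyes.camera_info(name): a dict with "K" (3x3 intrinsics, pixels), "D" ([k1, k2, p1, p2, k3] as OpenCV has them; the pictures are not rectified), "world_to_cam" (4x4, takes a point from world to camera coordinates). Camera axes: x right, y down, z forward; pixel columns grow to the right and rows downward; lengths in m; the calibration is good to about 2 mm. A picture is of the moment at which its call begins. camera_info takes no time and is no camera call.
- r.finish_job(): hands the job in; it is judged then, once.
Trained networks look in the newest picture that a camera, given by its name, has taken for a name from the list of things; names that differ only in an ending like _2 or _b are one class to them, and where a whole thing is asked for, a point or a joint stands for the part that bears it (a point fixed in the world has none). Each returns a list of dicts, best first, with "confidence" (0 to 1); they miss things now and then, are a little off and sometimes report something else, mostly with a low value. They report only what shows in the picture. A call takes as long as a camera call.
- nets.spot_in(camera, query): "box" ([left, top, width, height] as shares, 0 to 1, of the picture: columns of its width, rows of its height, round what is visible of it).
- nets.place_of(camera, query): "position" ([column, row] as shares, 0 to 1, of the picture: columns of its width, rows of its height: a listed point, or the origin of a listed thing).
The state is a dict: "clock": time; "q": joint angles; "qd": joint speeds; "joint_torque": joint torques, N m; "tool_pos": TCP position; "eef_rot": TCP orientation; "contact_force": force on the tool from outside, world axes, zero at the start; "moment": the same for the moment, N m; "opening": opening from 0.0 (shut) to 1.0 (fully open); "finger_force": force on a finger pad.
Only numpy, scipy, OpenCV 4.12 (cv2) and the standard library are available. Lean on these libraries where they do the work, as an engineer would, in place of code of your own. Each camera call takes 0.05 s, during which the arm holds its last target. There are 200 camera calls.

## Working session

There is one attempt and no reset: what is moved stays moved. The work goes in short steps, Python scripts to look and compute and a shell command to move; the robot and the scene stay as the last step left them, time stands still between calls to the robot, and variables do not carry over. Pictures are saved under pics/ and viewed, at most 10 in all, crops included, and the job is handed in when it is done.

```bash
mkdir -p pics
cat > h.py <<'E'
import numpy as np, cv2
from plant import r, eyes, nets
def px(cam,q,top=1):
    return [(round(d['confidence'],2),np.array(d['position'])*[640,480]) for d in nets.place_of(cam,q)[:top]]
def ray(cam,p):
    c=eyes.camera_info(cam);K=np.array(c['K'],float);D=np.array(c['D'],float);T=np.array(c['world_to_cam'])
    u=cv2.undistortPoints(np.array([[p]],float),K,D)[0,0]
    R,t=T[:3,:3],T[:3,3]
    return -R.T@t, R.T@np.array([u[0],u[1],1.]), 
def at_z(cam,p,z):
    o,d=ray(cam,p); return o+d*(z-o[2])/d[2]
def tri(pa,pb,ca='scene',cb='top'):
    o1,d1=ray(ca,pa);o2,d2=ray(cb,pb)
    A=np.stack([d1,-d2],1);s=np.linalg.lstsq(A,o2-o1,rcond=None)[0]
    a,b=o1+s[0]*d1,o2+s[1]*d2
    return (a+b)/2,np.linalg.norm(a-b)
E
python3 - <<'E'
from h import *
np.set_printoptions(precision=3,suppress=True)
for c in ('scene','top'):
    im,d=eyes.snapshot(c); cv2.imwrite(f'pics/{c}0.png',im)
for q in ['stop_face','bottle_tip','bottle_base','lever_grip','clamp_pivot','cradle','mushroom_cork','stopper','bung']:
    n=2 if q=='bung' else 1
    a,b=px('scene',q,n),px('top',q,n)
    print(q,a,b, tri(a[0][1],b[0][1]) if a and b else '')
s=r.get_state();print(s)
E
```

```text
stop_face [(0.67, array([314.816, 288.288]))] [(0.66, array([307.52 , 245.088]))] (array([ 0.546, -0.057,  0.057]), np.float64(0.0022196524005604853))
bottle_tip [(0.96, array([327.488, 287.088]))] [(0.88, array([320.  , 246.48]))] (array([ 0.54 , -0.089,  0.044]), np.float64(0.005521550927070375))
bottle_base [(0.62, array([383.424, 227.52 ]))] [(0.75, array([427.392, 245.712]))] (array([ 0.539, -0.351,  0.06 ]), np.float64(0.004925724075336081))
lever_grip [(0.64, array([428.672, 216.   ]))] [(0.51, array([387.776, 307.584]))] (array([ 0.391, -0.227,  0.194]), np.float64(0.00368695991526171))
clamp_pivot [(0.87, array([397.888, 244.512]))] [(0.75, array([381.184, 278.112]))] (array([ 0.454, -0.23 ,  0.104]), np.float64(0.008508829819396687))
cradle [(0.78, array([353.28 , 277.296]))] [(0.82, array([360.384, 244.896]))] (array([ 0.541, -0.195,  0.007]), np.float64(0.014743194865891601))
mushroom_cork [] [(0.68, array([337.472, 312.192]))] 
stopper [(0.65, array([337.6  , 349.008]))] [(0.59, array([277.888, 283.008]))] (array([ 0.452,  0.02 , -0.001]), np.float64(0.009208643799291594))
bung [(0.97, array([303.68 , 264.912])), (0.81, array([239.68 , 400.896]))] [(0.7, array([196.224, 260.784])), (0.68, array([359.296, 204.576]))] (array([0.471, 0.148, 0.261]), np.float64(0.05202959929310222))
{'clock': 1.0, 'q': array([ 1.213,  0.689, -0.195,  1.565,  0.157,  0.903, -0.215]), 'qd': array([ 0.001,  0.   ,  0.   ,  0.002,  0.001, -0.002, -0.   ]), 'joint_torque': array([ -0.   , -52.749,  -1.267, -15.374,  -0.052,  -0.001,   0.   ]), 'tool_pos': array([ 0.239, -0.578,  0.239]), 'eef_rot': array([0.981, 0.195, 0.   , 0.   ]), 'contact_force': array([-0.214,  0.182,  0.465]), 'moment': array([0.024, 0.   , 0.007]), 'finger_force': 0.0, 'opening': 1.0016151896560332}
```

View pics/scene0.png

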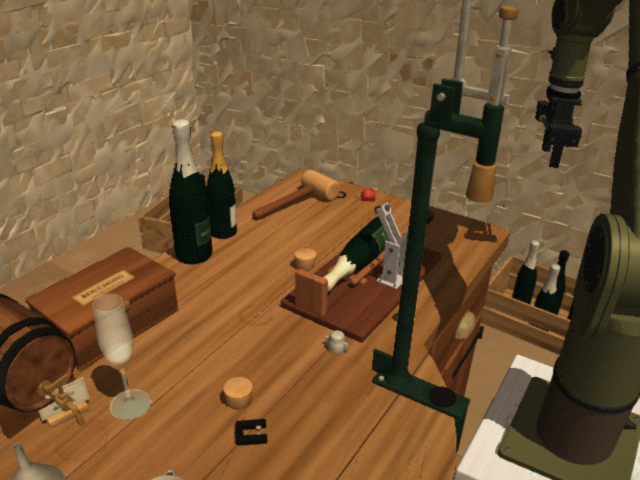

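View pics/top0.png

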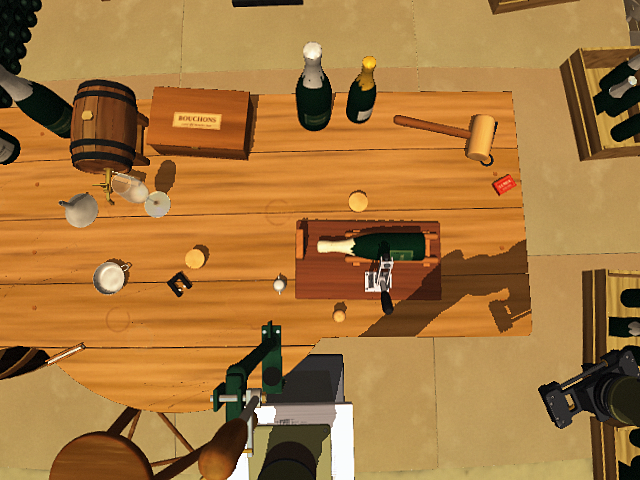

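The scene view shows the bottle on the cradle, with its neck at about (340,272), the stop at (312,293) and the clamp lever leaning to the robot at (388,215). A green bar-corkscrew stand rises at (410,250). The top view shows the cradle nearly square to the world, with its board at columns 296–440 and rows 220–299. The lever grip is at (387,300) and the corks are at (339,316), (358,201), (195,258) and (279,285). Next I'll use depth to check where the green stand is and how the bottle's base lies.

Run:
```python
from h import *
np.set_printoptions(precision=3,suppress=True)
P=[]
for c in ('scene','top'):
    im,d=eyes.snapshot(c); i=eyes.camera_info(c)
    v,u=np.nonzero(d>0)
    n=cv2.undistortPoints(np.stack([u,v],1).astype(float)[:,None],np.array(i['K'],float),np.array(i['D'],float))[:,0]
    z=d[v,u][:,None]; T=np.array(i['world_to_cam'])
    P.append((np.hstack([n*z,z])-T[:3,3])@T[:3,:3])
A=np.vstack(P)
print('stand by height:')
for lo in np.arange(0.02,1.0,.1):
    m=(abs(A[:,2]-lo-.05)<.05)&(A[:,0]>.13)&(A[:,0]<.45)&(A[:,1]>-.2)&(A[:,1]<.3)
    if m.sum()>5: print(round(lo,2),m.sum(),np.percentile(A[m],[2,98],axis=0)[:,:2].ravel())
t=P[1]
m=(t[:,2]>.075)&(t[:,2]<.11)&(abs(t[:,0]-.54)<.05)&(t[:,1]>-.42)&(t[:,1]<-.26)
b=t[m];print('body',np.percentile(b,[1,50,99],axis=0))
for y in (-.33,-.30,-.27):
    k=b[abs(b[:,1]-y)<.012]; print(y,k[:,0].min(),k[:,0].max(),k[:,2].max())
m=(A[:,2]>.085)&(A[:,2]<.11)&(abs(A[:,0]-.545)<.06)&(A[:,1]>-.08)&(A[:,1]<0)
print('stop',np.percentile(A[m],[2,98],axis=0))
m=(A[:,2]>.14)&(A[:,0]>.33)&(A[:,0]<.45)&(A[:,1]>-.3)&(A[:,1]<-.17)&(A[:,2]<.25)
print('lever',np.percentile(A[m],[2,50,98],axis=0))
```

```text
stand by height:
0.02 2194 [ 0.291 -0.193  0.448  0.058]
0.12 930 [0.296 0.028 0.323 0.056]
0.22 1087 [0.297 0.027 0.322 0.055]
0.32 1742 [0.208 0.026 0.322 0.06 ]
0.42 4705 [0.211 0.026 0.322 0.06 ]
0.52 4047 [ 0.216 -0.002  0.302  0.061]
0.62 1011 [ 0.215 -0.01   0.304  0.052]
0.72 1723 [ 0.281 -0.01   0.305  0.016]
body [[ 0.503 -0.336  0.077]
 [ 0.533 -0.298  0.096]
 [ 0.567 -0.261  0.105]]
-0.33 0.5023605628857065 0.5658165171329416 0.10648282634971
-0.3 0.5029140692766474 0.5668558403982713 0.10780238559086913
-0.27 0.5038725213577113 0.5675125605725662 0.10276745683805737
stop [[ 0.51  -0.048  0.086]
 [ 0.577 -0.027  0.106]]
lever [[ 0.38  -0.235  0.143]
 [ 0.399 -0.223  0.195]
 [ 0.437 -0.215  0.211]]
```

```bash
python3 -m pendant '[{"claw":0,"dx":40,"dy":24,"dz":-5,"twist":0.15},{"claw":0,"dx":80,"dy":48,"dz":-15,"twist":0.3},{"claw":0,"dx":120,"dy":72,"dz":-30,"twist":0.45},{"claw":0,"dx":160,"dy":96,"dz":-40,"twist":0.6},{"claw":0,"dx":200,"dy":115,"dz":-50,"twist":0.75},{"claw":0,"dx":240,"dy":135,"dz":-60,"twist":0.9},{"claw":0,"dx":275,"dy":155,"dz":-75,"twist":1.05},{"claw":0,"dx":296,"dy":168,"dz":-89,"twist":1.18}]' 20
```

```text
clock: 1.9
tool_pos: [0.5385, -0.4066, 0.1495]
eef_rot: [0.704, 0.711, 0.002, 0.001]
contact_force: [-0.2, -0.1, -0.1]
opening: 0.299
finger_force: 0.0
```

```bash
python3 -m pendant '[{"claw":0,"dx":0,"dy":0,"dz":0,"twist":0.02},{"claw":0,"dx":-2,"dy":0,"dz":-20,"twist":0.02},{"claw":0,"dx":-2,"dy":0,"dz":-45,"twist":0.02},{"claw":0,"dx":-2,"dy":0,"dz":-70,"twist":0.02},{"claw":0,"dx":-2,"dy":0,"dz":-90,"twist":0.02},{"claw":0,"dx":-2,"dy":0,"dz":-98,"twist":0.02},{"claw":0,"dx":-2,"dy":0,"dz":-98,"twist":0.02}]'; python3 -m pendant '[{"claw":0,"dx":0,"dy":8,"dz":0,"twist":0},{"claw":0,"dx":0,"dy":16,"dz":0,"twist":0},{"claw":0,"dx":0,"dy":24,"dz":0,"twist":0},{"claw":0,"dx":0,"dy":30,"dz":0,"twist":0},{"claw":0,"dx":0,"dy":36,"dz":0,"twist":0},{"claw":0,"dx":0,"dy":42,"dz":0,"twist":0}]'
python3 - <<'E'
from h import *
im,d=eyes.snapshot('scene'); cv2.imwrite('pics/s1.png',cv2.resize(im[180:360,260:500],None,fx=3,fy=3))
E
```

```text
clock: 2.6
tool_pos: [0.5313, -0.4104, 0.051]
eef_rot: [0.7, 0.714, -0.001, -0.001]
contact_force: [0.2, 0.5, 0.0]
opening: 0.003
finger_force: 0.0
clock: 3.2
tool_pos: [0.5328, -0.3671, 0.0519]
eef_rot: [0.7, 0.715, 0.0, 0.0]
contact_force: [0.4, 0.6, 0.1]
opening: 0.005
finger_force: 0.0
```

View pics/s1.png

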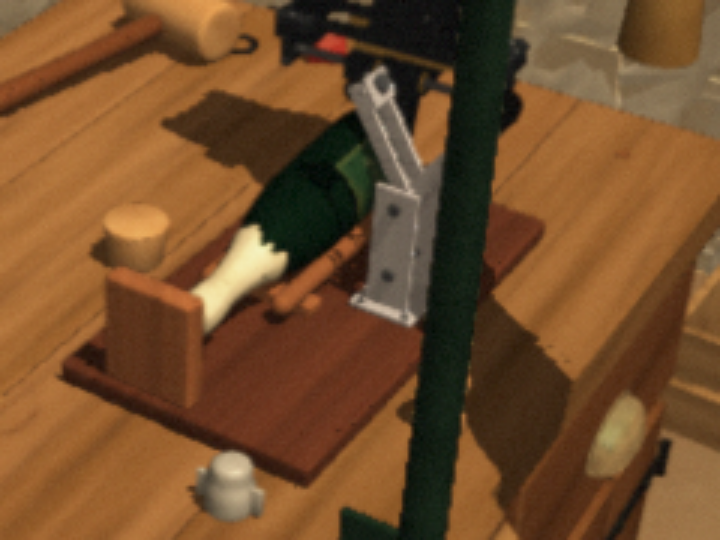

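The crop shows the gripper low behind the bottle's base at about (420,80), clear of the clamp. The mouth at (205,305) has not yet reached the stop. I'll push slowly and watch the force.

```bash
python3 -m pendant '[{"claw":0,"dx":0,"dy":4,"dz":0,"twist":0},{"claw":0,"dx":0,"dy":8,"dz":0,"twist":0},{"claw":0,"dx":0,"dy":12,"dz":0,"twist":0},{"claw":0,"dx":0,"dy":16,"dz":0,"twist":0},{"claw":0,"dx":0,"dy":20,"dz":0,"twist":0}]';python3 -m pendant '[{"claw":0,"dx":0,"dy":3,"dz":0,"twist":0},{"claw":0,"dx":0,"dy":6,"dz":0,"twist":0},{"claw":0,"dx":0,"dy":9,"dz":0,"twist":0},{"claw":0,"dx":0,"dy":12,"dz":0,"twist":0}]'
```

```text
clock: 3.75
tool_pos: [0.5327, -0.3476, 0.0518]
eef_rot: [0.7, 0.714, -0.0, 0.0]
contact_force: [0.2, -3.6, 1.7]
opening: 0.01
finger_force: 2.0
clock: 4.15
tool_pos: [0.5329, -0.3363, 0.052]
eef_rot: [0.7, 0.714, -0.0, 0.001]
contact_force: [1.0, -3.9, 2.5]
opening: 0.008
finger_force: 2.1
```

```bash
python3 -m pendant '[{"claw":0,"dx":0,"dy":3,"dz":0,"twist":0},{"claw":0,"dx":0,"dy":6,"dz":0,"twist":0},{"claw":0,"dx":0,"dy":8,"dz":0,"twist":0}]';python3 -m pendant '[{"claw":0,"dx":0,"dy":2,"dz":0,"twist":0},{"claw":0,"dx":0,"dy":4,"dz":0,"twist":0}]'
```

```text
clock: 4.45
tool_pos: [0.533, -0.3275, 0.0519]
eef_rot: [0.7, 0.715, 0.0, 0.0]
contact_force: [1.0, -5.4, 2.3]
opening: 0.009
finger_force: 2.3
clock: 4.65
tool_pos: [0.5329, -0.3238, 0.0519]
eef_rot: [0.7, 0.714, 0.0, 0.0]
contact_force: [0.4, -4.6, 2.7]
opening: 0.006
finger_force: 2.2
```

```bash
python3 -m pendant '[{"claw":0,"dx":0,"dy":2,"dz":0,"twist":0},{"claw":0,"dx":0,"dy":4,"dz":0,"twist":0}]';python3 -m pendant '[{"claw":0,"dx":0,"dy":1,"dz":0,"twist":0},{"claw":0,"dx":0,"dy":2,"dz":0,"twist":0}]'
```

```text
clock: 4.85
tool_pos: [0.5328, -0.3196, 0.0518]
eef_rot: [0.7, 0.714, 0.0, 0.0]
contact_force: [1.1, -4.5, 3.0]
opening: 0.006
finger_force: 2.3
clock: 5.05
tool_pos: [0.5329, -0.3188, 0.0519]
eef_rot: [0.7, 0.714, -0.0, 0.001]
contact_force: [1.4, -8.3, 2.4]
opening: 0.001
finger_force: 4.0
```

```bash
python3 -m pendant '[{"claw":0,"dx":0,"dy":1,"dz":0,"twist":0},{"claw":0,"dx":0,"dy":2,"dz":0,"twist":0},{"claw":0,"dx":0,"dy":2,"dz":0,"twist":0}]'
python3 - <<'E'
from h import *
im,d=eyes.snapshot('scene'); cv2.imwrite('pics/s2.png',cv2.resize(im[220:330,280:420],None,fx=5,fy=5))
im,d=eyes.snapshot('top')
a,b=px('scene','bottle_tip'),px('top','bottle_tip');print(a,b,tri(a[0][1],b[0][1]))
E
```

```text
clock: 5.35
tool_pos: [0.5327, -0.3188, 0.052]
eef_rot: [0.7, 0.714, -0.001, 0.002]
contact_force: [2.0, -9.9, 1.9]
opening: 0.004
finger_force: 4.9Traceback (most recent call last):
  File "<stdin>", line 4, in <module>
IndexError: list index out of range
```

View pics/s2.png

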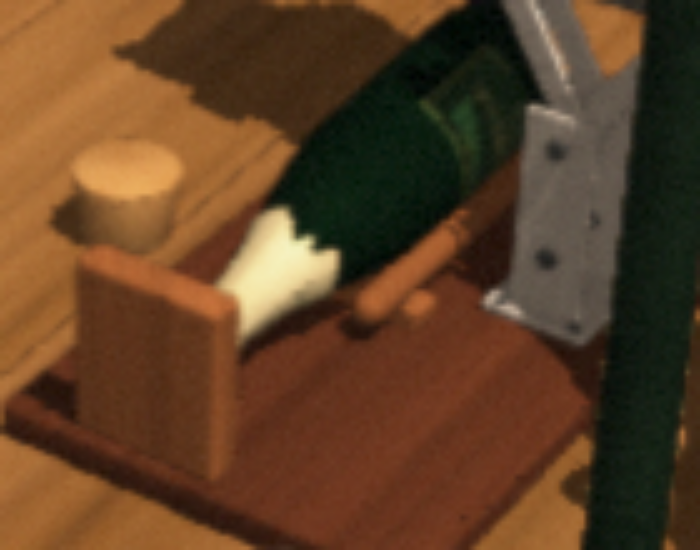

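The mouth now meets the stop at about (238,325). The tool stayed at y=-0.3188 while the force rose, so the bottle is home. I'll give one firmer push to confirm, then back off and rise.

```bash
python3 -m pendant '[{"claw":0,"dx":0,"dy":2,"dz":0,"twist":0},{"claw":0,"dx":0,"dy":4,"dz":0,"twist":0},{"claw":0,"dx":0,"dy":4,"dz":0,"twist":0}]';python3 -m pendant '[{"claw":0,"dx":0,"dy":-10,"dz":0,"twist":0},{"claw":0,"dx":0,"dy":-35,"dz":0,"twist":0},{"claw":0,"dx":0,"dy":-60,"dz":10,"twist":0},{"claw":0,"dx":0,"dy":-80,"dz":45,"twist":0},{"claw":0,"dx":0,"dy":-85,"dz":85,"twist":-0.15},{"claw":0,"dx":0,"dy":-85,"dz":125,"twist":-0.3},{"claw":0,"dx":0,"dy":-85,"dz":160,"twist":-0.45},{"claw":0,"dx":0,"dy":-85,"dz":185,"twist":-0.6}]'
```

```text
clock: 5.85
tool_pos: [0.5325, -0.3186, 0.0525]
eef_rot: [0.701, 0.713, -0.003, 0.004]
contact_force: [1.5, -15.8, 1.7]
opening: 0.008
finger_force: 7.9
clock: 6.65
tool_pos: [0.5331, -0.3939, 0.2382]
eef_rot: [0.88, 0.474, 0.001, -0.001]
contact_force: [0.7, -0.8, -0.1]
opening: 0.007
finger_force: 0.0
```

```bash
python3 -m pendant '[{"claw":0,"dx":-20,"dy":0,"dz":0,"twist":-0.14},{"claw":0,"dx":-50,"dy":0,"dz":0,"twist":-0.28},{"claw":0,"dx":-80,"dy":0,"dz":0,"twist":-0.42},{"claw":0,"dx":-110,"dy":0,"dz":0,"twist":-0.56},{"claw":0,"dx":-140,"dy":0,"dz":0,"twist":-0.7},{"claw":0,"dx":-165,"dy":0,"dz":0,"twist":-0.84},{"claw":0,"dx":-183,"dy":0,"dz":0,"twist":-0.98},{"claw":0,"dx":-183,"dy":0,"dz":0,"twist":-0.98}]'
python3 - <<'E'
from h import *
np.set_printoptions(precision=3,suppress=True)
s=r.get_state();print(s['q'])
eyes.snapshot('scene');eyes.snapshot('top')
for q in ['bottle_tip','bottle_base','lever_grip','clamp_pivot']:
    a,b=px('scene',q),px('top',q);print(q,a,b,tri(a[0][1],b[0][1]) if a and b else '')
E
```

```text
clock: 7.45
tool_pos: [0.3467, -0.3945, 0.2358]
eef_rot: [1.0, 0.005, -0.002, -0.002]
contact_force: [0.6, -0.1, -0.2]
opening: 0.009
finger_force: 0.0
[ 0.803  0.562 -0.065  1.868  0.052  0.719 -0.852]
bottle_tip [] [(0.69, array([306.88 , 242.784]))] 
bottle_base [(0.61, array([378.496, 230.688]))] [(0.73, array([411.584, 245.808]))] (array([ 0.535, -0.31 ,  0.073]), np.float64(0.001076651402354616))
lever_grip [(0.56, array([353.088, 277.2  ]))] [(0.73, array([385.408, 307.488]))] (array([ 0.453, -0.204,  0.041]), np.float64(0.15250067571215298))
clamp_pivot [(0.9, array([396.288, 244.608]))] [(0.71, array([384.192, 279.312]))] (array([ 0.456, -0.236,  0.1  ]), np.float64(0.000350800121948764))
```

```bash
python3 -m pendant '[{"claw":0,"dx":0,"dy":25,"dz":0,"twist":0},{"claw":0,"dx":0,"dy":60,"dz":-5,"twist":0},{"claw":0,"dx":0,"dy":95,"dz":-20,"twist":0},{"claw":0,"dx":0,"dy":130,"dz":-35,"twist":0},{"claw":0,"dx":0,"dy":155,"dz":-48,"twist":0},{"claw":0,"dx":0,"dy":166,"dz":-55,"twist":0},{"claw":0,"dx":0,"dy":166,"dz":-55,"twist":0}]'
python3 - <<'E'
from h import *
im,d=eyes.snapshot('scene'); a=cv2.resize(im[160:300,330:490],None,fx=2.5,fy=2.5)
im,d=eyes.snapshot('top'); b=cv2.resize(im[220:360,330:490],None,fx=2.5,fy=2.5)
cv2.imwrite('pics/s3.png',np.hstack([a,b]))
E
```

```text
clock: 8.65
tool_pos: [0.3495, -0.2286, 0.1811]
eef_rot: [1.0, 0.008, -0.001, -0.001]
contact_force: [0.4, -0.6, 0.2]
opening: 0.007
finger_force: 0.0
```

View pics/s3.png

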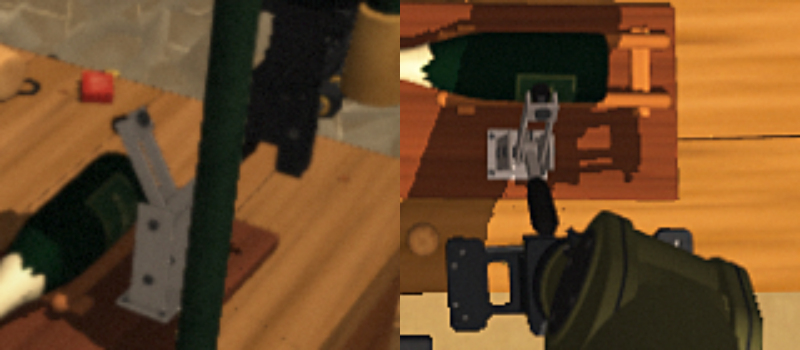

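The left crop shows the fingers behind the stand's post at (295,150), with the lever still open. The top crop shows the gripper at (540,265), directly behind the black grip at (542,205). Now I'll push in +x.

```bash
python3 -m pendant '[{"claw":0,"dx":8,"dy":0,"dz":0,"twist":0},{"claw":0,"dx":16,"dy":0,"dz":0,"twist":0},{"claw":0,"dx":24,"dy":0,"dz":0,"twist":0},{"claw":0,"dx":32,"dy":0,"dz":0,"twist":0},{"claw":0,"dx":40,"dy":0,"dz":0,"twist":0}]';python3 -m pendant '[{"claw":0,"dx":8,"dy":0,"dz":0,"twist":0},{"claw":0,"dx":16,"dy":0,"dz":0,"twist":0},{"claw":0,"dx":24,"dy":0,"dz":0,"twist":0},{"claw":0,"dx":32,"dy":0,"dz":0,"twist":0},{"claw":0,"dx":40,"dy":0,"dz":0,"twist":0}]'
```

```text
clock: 9.25
tool_pos: [0.3846, -0.2301, 0.1814]
eef_rot: [1.0, 0.005, -0.005, -0.001]
contact_force: [-8.1, 0.7, 5.1]
opening: 0.007
finger_force: 4.3
clock: 9.75
tool_pos: [0.4309, -0.231, 0.1819]
eef_rot: [1.0, 0.006, 0.001, 0.0]
contact_force: [-0.8, 0.2, 0.3]
opening: 0.008
finger_force: 0.3
```

```bash
python3 -m pendant '[{"claw":0,"dx":6,"dy":0,"dz":0,"twist":0},{"claw":0,"dx":12,"dy":0,"dz":0,"twist":0},{"claw":0,"dx":18,"dy":0,"dz":0,"twist":0},{"claw":0,"dx":24,"dy":0,"dz":0,"twist":0},{"claw":0,"dx":24,"dy":0,"dz":0,"twist":0},{"claw":0,"dx":0,"dy":0,"dz":0,"twist":0},{"claw":0,"dx":-40,"dy":0,"dz":5,"twist":0},{"claw":0,"dx":-70,"dy":0,"dz":20,"twist":0}]'
python3 - <<'E'
from h import *
np.set_printoptions(precision=3,suppress=True)
im,d=eyes.snapshot('scene'); a=cv2.resize(im[190:330,280:440],None,fx=2.5,fy=2.5)
im,d=eyes.snapshot('top'); b=cv2.resize(im[210:350,290:450],None,fx=2.5,fy=2.5)
cv2.imwrite('pics/s4.png',np.hstack([a,b]))
for q in ['lever_grip','bottle_base','bottle_tip']:
    a,b=px('scene',q),px('top',q);print(q,a,b,tri(a[0][1],b[0][1]) if a and b else '')
E
```

```text
clock: 10.55
tool_pos: [0.3565, -0.23, 0.201]
eef_rot: [1.0, 0.006, -0.002, -0.001]
contact_force: [-0.4, -0.7, 0.4]
opening: 0.005
finger_force: 0.0
lever_grip [(0.97, array([372.928, 200.496]))] [(0.61, array([388.224, 249.6  ]))] (array([ 0.516, -0.233,  0.189]), np.float64(0.0013647768178054165))
bottle_base [(0.73, array([377.728, 234.48 ]))] [(0.84, array([411.072, 247.584]))] (array([ 0.534, -0.31 ,  0.063]), np.float64(0.003224876142354747))
bottle_tip [(0.51, array([380.032, 234.72 ]))] [(0.66, array([304.704, 243.408]))] (array([ 0.48 , -0.074,  0.21 ]), np.float64(0.10768747545165491))
```

View pics/s4.png

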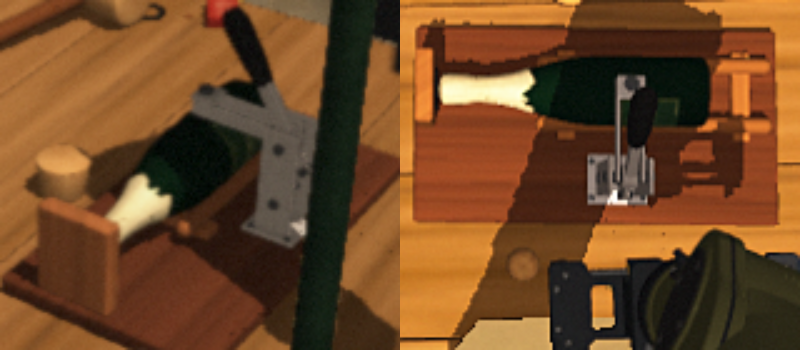

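The lever is over to +x, with the grip at x=0.516 (pivot + 62 mm, the locked angle), and the arm lies level on the bottle. I'll take one close look at the mouth and stop.

Run:
```python
from h import *
np.set_printoptions(precision=3,suppress=True)
im,d=eyes.snapshot('top'); b=cv2.resize(im[225:265,285:335],None,fx=12,fy=12,interpolation=cv2.INTER_NEAREST)
cv2.imwrite('pics/s5.png',b)
print(im[244,295:314].tolist()); print(d[244,295:314])
for c in (300,302,303,304,305,306): print(c, at_z('top',(c,244),.062)[:2], at_z('top',(c,244),.102)[:2])
```

```text
[[31, 83, 139], [41, 100, 190], [49, 123, 227], [52, 126, 227], [49, 124, 225], [50, 126, 226], [53, 133, 236], [48, 122, 229], [16, 38, 79], [12, 6, 0], [56, 80, 104], [125, 189, 228], [194, 254, 255], [198, 249, 255], [201, 248, 254], [199, 248, 253], [199, 249, 253], [200, 249, 253], [199, 249, 253]]
[1.124 1.023 1.023 1.02  1.021 1.022 1.022 1.027 1.037 1.041 1.059 1.055
 1.056 1.052 1.05  1.052 1.059 1.056 1.055]
300 [ 0.548 -0.039] [ 0.543 -0.041]
302 [ 0.547 -0.044] [ 0.543 -0.045]
303 [ 0.547 -0.047] [ 0.543 -0.048]
304 [ 0.547 -0.049] [ 0.543 -0.05 ]
305 [ 0.547 -0.051] [ 0.542 -0.052]
306 [ 0.547 -0.054] [ 0.542 -0.055]
```

View pics/s5.png

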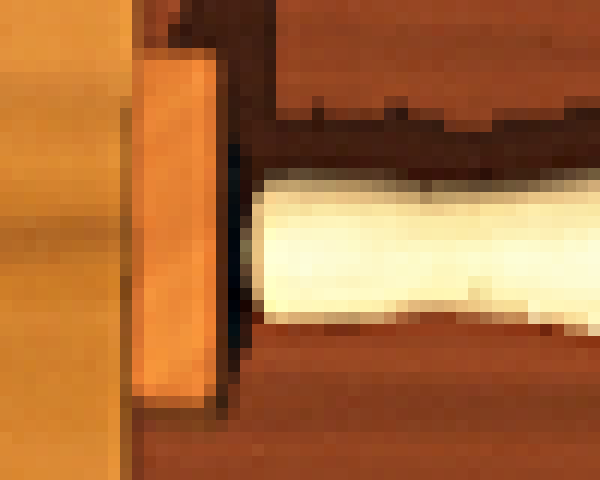

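The black rubber pad at (235,260) in the crop meets the mouth at (250,250) with no gap. The robot is clear of everything, so I'm handing the job in.

```bash
python3 -c "
from plant import r
print(r.finish_job())"
```

```text
the job is handed in; nothing more can be done
None
```

The job is handed in: the bottle's mouth rests against the end stop and the clamp lever is snapped over to locked with the hold-down arm on the bottle; nothing was lifted, and the robot came near none of the loose corks, bungs or stopper.

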